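Store a crucible and close the racking tray shutter

ROBOT

A 7-joint arm with a two-finger parallel gripper is mounted at the origin on a cart in front of the work surface, level with it; the furniture and walls round the work are solid. World frame = base frame: x ahead of the robot, y to its left, z up, the work surface at z = 0. Lengths are in m, angles in rad, forces in N, time in s.
With the tool pointing down it reaches from about 0.4 to 0.85 m from the base axis. Payload 10.4 kg.
Tool frame: the origin (TCP) lies between the finger pads; the fingertips stand 22 mm ahead of it and the grasp point (between the pads) lies 3 mm ahead of it; z points along the fingers, y is the line along which they close (so a half turn about z gives the same grasp; the last joint's range is limited). The gripper opens to 85 mm and grips with 20 to 120 N. Pads are 22 mm wide; open, the fingers measure 114 mm over their backs; the gripper's body (76 mm by 85 mm) begins 54 mm behind the grasp point. The pads swing forward as they close: fully open they stand 13 mm farther back than shut.
Start: joints at [-1.172, 0.332, -0.065, 1.46, 0.022, 1.35, -0.088], TCP at [0.256, 0.57, 0.253] pointing down, gripper open.
Joint ranges: [-2.6, 2.6], [-0.5, 2.12], [-1.47, 1.34], [0.16, 2.42], [-1.27, 4.41], [0.06, 2.06], [-2.6, 2.6]. Speed limits (rad/s): [2.22, 2.22, 2.79, 2.79, 3.14, 3.14, 3.14].

INTERFACE

Orientations are given as a unit quaternion [x, y, z, w].
In Python, from workcell import manip, camera, ticket, boxes_of, outline_of gives the robot as it stands.
- The arm moves only by the tool carry_out, never from a script. Its argument "deltas" is a list of rows, each a list of 5 numbers: the shift along the tool's x, y, z as a fraction of full scale, then the turn about the tool's z as a fraction of full scale, then the opening, from -1 (shut) to 1 (fully open), so that 0 is half open. In form: [[tx, ty, tz, spin, gripper], ...]. A call has 1 to 20 rows; each row is the pose to reach, as a shift and turn from the pose commanded when the call began, along the tool's axes at that moment; what a row does not reach only later rows make up. Full scale, the value 1, is 150 mm for a shift and 30 degrees for a turn. A row lasts 1/8 s, in which the tool goes at most 62.5 mm and 10.7 degrees, less where a joint would pass 70% of its speed; a pose out of reach is approached as far as the arm can. A call with a number of a shift or a turn outside -1 to 1 is refused whole. A call with a gripper value outside its range is refused whole. The fingers move at their own pace and stop on an object; "force" is the grip in N (left out, the last holds). Time passes only in rows, so rows that repeat a pose let the fingers close. It gives the time, the measured TCP pose, the force, the opening and the grip force at its end, in the units of the state.
- manip.get_obs(): the state, without advancing time (a new reading comes with each control period).
- camera(name): name is "scene" or "top" or "wrist"; returns a dict with "img" (420x560x3 uint8, red, green, blue), "depth" (420x560 float32, m along the optical axis (not along the pixel's ray), 0 where there is no reading), "vertical_fov" (degrees; the focal length in pixels is half the picture's height over the tangent of half this angle, whatever the lens; pixels are square), "cx", "cy" (the principal point, pixels), "R" (3x3) and "t" (3): a world point X has camera coordinates R X + t. Camera axes: x right, y down, z forward; pixel columns grow to the right and rows downward; lengths in m; the calibration is good to about 2 mm. A picture is of the moment at which its call begins.
- ticket.hand_in(): hands the job in; it is judged then, once.
Trained networks look in a picture, given as the dict that the camera call returned (one of the last four; its "shot" number tells which), for a name from the list of things; names that differ only in an ending like _2 or _b are one class to them, and where a whole thing is asked for, a point or a joint stands for the part that bears it (a point fixed in the world has none). Each returns a list of dicts, best first, with "conf" (0 to 1); they miss things now and then, are a little off and sometimes report something else, mostly with a low value. They report only what shows in the picture. A call takes as long as a camera call. They do not tell look-alikes from the thing itself.
- boxes_of(query, picture): "position" ([x, y, z] in m, in world coordinates, good to about 4 mm: the middle of the surface that is visible of it).
- outline_of(query, picture): "region" (420x560 bool, what is visible of it).
The state is a dict: "clock": time; "joint_pos": joint angles; "joint_velocities": joint speeds; "tau": joint torques, N m; "position": TCP position; "ee_rot": TCP orientation; "ft_force": force on the tool from outside, world axes, zero at the start; "torque": the same for the moment, N m; "grip_width": opening from 0.0 (shut) to 1.0 (fully open); "grasp_force": force on a finger pad.
Only numpy, scipy, OpenCV 4.12 (cv2) and the standard library are available. Lean on these libraries where they do the work, as an engineer would, in place of code of your own. Each camera call takes 0.05 s, during which the arm holds its last target. There are 200 camera calls.

TASK

Stand the porcelain crucible upright in the open compartment of the grey storage tray, then close the tray's sticky sliding shutter over it until it is fully home and square against the far wall. The shutter racks and jams in its loose guides if it is pushed far at one end only, so work it along with gentle pushes at its two finger catches in turn, easing off as soon as one end jams and never forcing it (25 N breaks it). Do not tip the crucible over, and leave the tin, the mortar and the beaker where they are.

Things in the scene. Friction and masses are not known exactly. Their poses are not given: they have to be found in the camera images.
- tray: Grey storage tray, fixed to the bench, 212 (x) x 300 (y) x 50.5 mm high. Origin on the bench, 100 mm from its far and 112 mm from its near side; +x is the shutter's closing direction (away from the robot), +y left. From x = -112 to -24 mm an aluminium cover (top at z = 50.5) always hides the shutter's rear edge; side lips (tops at z = 50.5) hold it down beyond |y| = 125 mm
- stop (a point): Middle of the inner face of the tray's far wall, the shutter's stop: tray x = +90 mm, y = 0, z = 43.5 mm, axes like the tray's. The wall's top is at z = 50.5 mm. When fully closed the shutter's front edge touches this face along its whole width
- compartment (a point): Middle of the inner floor of the compartment: tray x = 57, y = 0, z = 4 mm. It is 66 mm long in x (tray x = 24 to 90) and 140 mm in y, walls up to z = 50.5 mm. The shutter passes over it with its underside at z = 41 mm, above the standing crucible. At the start the shutter's front edge stands 62 to 70 mm from the stop, leaving the compartment open
- shutter: Loose steel plate, 120 (x) x 244 (y) x 5 mm, about 0.3 kg, flat in the tray's guides. Origin at the centre of its underside (tray z = 41 mm), +x the closing direction. Its 60 mm guide shoes have 2 mm of side play: it slides at 1 to 3 N until turned about 0.05 rad, then jams; a push at the other catch turns it back. A push from jam to jam moves that end some 20 mm, the other a few mm back
- catch_left (a point): Centre of the near face of the left finger catch: a black upright step 28 mm wide at shutter x = +20, y = +104 mm. The point is 63 mm above the bench; the face reaches 74 mm above the bench, 23.5 mm above the tray's cover, and steps down towards +x. Push it towards +x with closed fingertips kept above the cover (over 53 mm above the bench)
- catch_right (a point): Centre of the near face of the right finger catch, the same as the left one, at shutter x = +20, y = -104 mm, 63 mm above the bench
- corner_left (a point): Left end of the shutter's front edge (shutter x = +60, y = +122 mm, mid-thickness); it meets the stop at tray x = +90 mm
- corner_right (a point): Right end of the shutter's front edge (shutter x = +60, y = -122 mm, mid-thickness); it meets the stop at tray x = +90 mm
- crucible_mid (a point): Centre, half-way up (15 mm), of the white porcelain crucible: an open round cup 36 mm wide at the rim, narrower at the foot, 30 mm high, 40 g, standing upright on the bench to the left or the right of the tray. z is its axis, pointing up
- tin: Aluminium moisture tin with its lid on, 58 mm across, 36 mm high, on the other side of the tray; origin under its centre; not to be moved
- mortar: Porcelain mortar, 88 mm across, 48 mm high, standing at the far left; origin under its centre; not to be moved
- beaker: Glass beaker, 52 mm across, 70 mm high, standing at the far right; origin under its centre; not to be moved
Not all that is in view belongs to the job. Leave any black or blue look-alike of the part that bears crucible_mid alone.

How it is judged:
By the outcome, as a careful person would: the job done as asked, in the order asked, and still so for the second after the job is handed in, with the robot touching nothing.
It also fails if it takes over 67 s, if anything falls off the work surface, if the arm or the gripper's body presses on something with over 40 N, if the wrist force passes 120 N, or if a joint passes its speed limit or range.

## Working session

There is one attempt and no reset: what is moved stays moved. The work goes in short steps, Python scripts to look and compute and a tool call to move; the robot and the scene stay as the last step left them, time stands still between calls to the robot, and variables do not carry over. Pictures are saved under pics/ and viewed, at most 10 in all, crops included, and the job is handed in when it is done.

Besides the shell and the picture viewer there is one more tool, called after "Emit:" in YAML: its name, and indented under it one key for each argument. carry_out: Moves the arm, as the interface text tells. Its arguments: {"type":"object","properties":{"deltas":{"type":"array","items":{"type":"array","items":{"type":"number"}}},"force":{"type":"number"}},"required":["deltas"]}

```bash
mkdir -p pics
cat > h.py <<'E'
import numpy as np, cv2
from workcell import manip, camera, ticket, boxes_of, outline_of
def f(c): return 210/np.tan(np.radians(c["vertical_fov"])/2)
def proj(c,X):
    p=c["R"]@np.array(X)+c["t"]; return f(c)*p[0]/p[2]+c["cx"], f(c)*p[1]/p[2]+c["cy"]
def cloud(c):
    v,u=np.mgrid[:420,:560]; d=c["depth"]
    P=np.stack([(u-c["cx"])/f(c)*d,(v-c["cy"])/f(c)*d,d],-1)
    return (P-np.array(c["t"]))@np.array(c["R"])
def save(n,*cs): cv2.imwrite("pics/"+n,np.vstack([c["img"] for c in cs])[:,:,::-1])
def st():
    o=manip.get_obs(); print({k:np.round(o[k],4).tolist() for k in ("clock","position","ee_rot","ft_force","grip_width","grasp_force")})
E
python3 - <<'E'
from h import *
st()
t=camera("top"); s=camera("scene")
save("top0.png",t); save("scene0.png",s)
for n in ["tray","shutter","catch_left","catch_right","corner_left","corner_right","crucible_mid","tin","mortar","beaker","stop","compartment"]:
    for c,l in((t,"top"),(s,"sc")):
        print(n,l,[(np.round(b["position"],4).tolist(),round(b["conf"],2)) for b in boxes_of(n,c)[:4]])
E
```

```text
{'clock': 0.0, 'position': [0.2557, 0.5699, 0.2525], 'ee_rot': [0.2093, 0.9778, -0.0007, -0.0001], 'ft_force': [0.1947, -0.1679, 0.2699], 'grip_width': 0.9975, 'grasp_force': 0.0}
tray top [([0.4837, -0.0398, 0.0516], 0.88), ([0.5107, -0.036, 0.0472], 0.55)]
tray sc [([0.4657, -0.0503, 0.0509], 0.77)]
shutter top [([0.5132, -0.0369, 0.0443], 0.97)]
shutter sc [([0.5117, -0.0429, 0.0493], 0.59), ([0.4712, -0.0512, 0.0498], 0.3)]
catch_left top [([0.5139, -0.0343, 0.0445], 0.74)]
catch_left sc [([0.509, -0.0346, 0.043], 0.57)]
catch_right top [([0.5132, -0.0365, 0.0474], 0.65)]
catch_right sc [([0.5103, -0.0434, 0.0449], 0.85)]
corner_left top [([0.5148, -0.0358, 0.0476], 0.67)]
corner_left sc [([0.5109, -0.0453, 0.0437], 0.95), ([0.5806, 0.4414, 0.0371], 0.6)]
corner_right top [([0.5127, -0.0326, 0.0428], 0.79)]
corner_right sc [([0.5073, -0.0416, 0.0476], 0.87), ([0.4279, 0.32, 0.0353], 0.62)]
crucible_mid top [([0.4663, -0.3168, 0.0152], 0.63)]
crucible_mid sc [([0.4769, -0.3137, 0.0209], 0.7), ([0.5485, -0.2871, 0.0236], 0.59), ([0.4144, -0.3607, 0.0218], 0.5)]
tin top [([0.4371, 0.3279, 0.0331], 0.86)]
tin sc [([0.4271, 0.3232, 0.0333], 0.66)]
mortar top [([0.586, 0.4368, 0.0252], 0.6)]
mortar sc [([0.5833, 0.4418, 0.0383], 0.58)]
beaker top [([0.6415, -0.3515, 0.0364], 0.58)]
beaker sc [([0.623, -0.3508, 0.0451], 0.75)]
stop top [([0.4861, -0.0389, 0.049], 0.98)]
stop sc [([0.4733, -0.0542, 0.0501], 0.68)]
compartment top [([0.4846, -0.0363, 0.0517], 0.97)]
compartment sc [([0.4703, -0.0515, 0.0517], 0.66)]
```

View pics/top0.png

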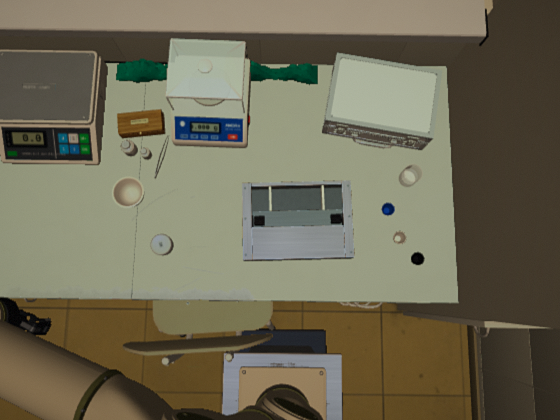

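View pics/scene0.png

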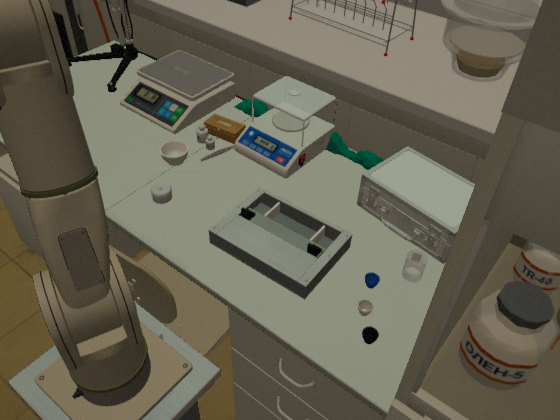

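The top view shows the white crucible at (399,238), between the blue (388,209) and black (418,258) look-alikes. The tray spans (243–353, 182–262) and its compartment is at (295,197). The catches are at (259,221) and (336,219). The tin, mortar and beaker are well clear.

Run:
```python
from h import *
t=camera("top"); P=cloud(t)
m=(P[...,2]>.044)&(P[...,2]<.058)&(abs(P[...,0]-.49)<.16)&(abs(P[...,1]+.04)<.22)
n,l,s,_=cv2.connectedComponentsWithStats(m.astype(np.uint8)); k=1+np.argmax(s[1:,4])
Q=P[l==k]; r=cv2.minAreaRect(Q[:,:2].astype(np.float32)*1000); print("tray",r,Q[:,2].mean())
b=P[(abs(P[...,0]-.5)<.16)&(abs(P[...,1]+.04)<.22)&(P[...,2]>.065)&(P[...,2]<.085)]
for sgn in(1,-1):
    q=b[(b[:,1]+.04)*sgn>0]; print("catch",len(q),q.mean(0) if len(q) else 0, q.min(0),q.max(0))
for g in [(.475,-.314)]:
    w=P[(np.hypot(P[...,0]-g[0],P[...,1]-g[1])<.04)&(P[...,2]>.02)&(P[...,2]<.05)]
    print("cruc",len(w),w.min(0),w.max(0),cv2.minEnclosingCircle(w[:,:2].astype(np.float32)*1000))
for X in [(.4837,-.0398,.05),(.475,-.314,.03)]: print(proj(t,X))
R=np.array(t["R"]);print(R.round(3),t["t"],f(t))
w=camera("wrist");o=manip.get_obs()
from scipy.spatial.transform import Rotation as Ro
T=Ro.from_quat(o["ee_rot"]).as_matrix()
cp=-np.array(w["R"]).T@w["t"]; print("wristcam in tool",T.T@(cp-o["position"]),(np.array(w["R"])@T).round(3),w["vertical_fov"])
```

```text
tray ((509.84906005859375, -35.48551940917969), (212.95115661621094, 300.4698791503906), 2.2098934650421143) 0.05039389884645862
catch 44 [0.49722717 0.06848194 0.07254734] [0.49145376 0.05393316 0.06562759] [0.50563363 0.081272   0.08080988]
catch 46 [ 0.50537048 -0.1393547   0.0720718 ] [ 0.49960489 -0.1524281   0.06501691] [ 0.51399557 -0.12550017  0.07856168]
cruc 51 [ 0.44933035 -0.3340618   0.02000006] [ 0.48349727 -0.30007436  0.0364088 ] ((466.9811096191406, -317.2537536621094), 18.011014938354492)
(np.float64(298.7105049544691), np.float64(228.40691493829144))
(np.float64(397.91614682456554), np.float64(233.872252841954))
[[ 0.013 -1.     0.007]
 [-0.984 -0.014 -0.178]
 [ 0.178 -0.004 -0.984]] [7.30195819e-04 5.42857580e-01 1.30358936e+00] 493.74841833777486
wristcam in tool [ 8.23154045e-02 -1.16081266e-04 -1.21269125e-01] [[-0.001  1.     0.   ]
 [-0.948 -0.001 -0.318]
 [-0.318 -0.     0.948]] 71.45214410068412
```

Tray yaw is 2.2°, the origin is at about (0.516, -0.035), and the crucible is at (0.467, -0.317). First I turn the tool so its y axis is along tray y, and swing over.

Emit:
carry_out:
  deltas:
    - [-0.35,-0.35,0,-0.3,0.4]
    - [-0.7,-0.7,0,-0.6,0.4]
    - [-1,-1,0,-0.877,0.4]
    - [-1,-1,0,-0.877,0.4]

```text
clock: 1.9
position: [0.3331, 0.3686, 0.2537]
ee_rot: [-0.018, 1.0, 0.0, 0.0]
ft_force: [0.0, 0.3, -0.1]
grip_width: 0.701
grasp_force: 0.0
```

Emit:
carry_out:
  deltas:
    - [-0.25,-0.35,0,0,0.4]
    - [-0.5,-0.7,0,0,0.4]
    - [-0.7,-1,0,0,0.4]

```text
clock: 2.28
position: [0.4429, 0.2241, 0.2537]
ee_rot: [-0.019, 1.0, 0.0, 0.0]
ft_force: [1.1, -0.1, -0.3]
grip_width: 0.702
grasp_force: 0.0
```

Emit:
carry_out:
  deltas:
    - [0,-0.35,0,0,0.4]
    - [0,-0.7,0,0,0.4]
    - [0,-1,0,0,0.4]

```text
clock: 2.65
position: [0.4474, 0.074, 0.2535]
ee_rot: [-0.018, 1.0, 0.0, 0.0]
ft_force: [0.2, -0.1, 0.1]
grip_width: 0.702
grasp_force: 0.0
```

Emit:
carry_out:
  deltas:
    - [0,-0.35,0,0,0.4]
    - [0,-0.7,0,0,0.4]
    - [0,-1,0,0,0.4]

```text
clock: 3.02
position: [0.4529, -0.0758, 0.2536]
ee_rot: [-0.018, 1.0, 0.0, 0.0]
ft_force: [0.5, 0.2, -0.2]
grip_width: 0.698
grasp_force: 0.0
```

Emit:
carry_out:
  deltas:
    - [0,-0.35,0,0,0.4]
    - [0,-0.7,0,0,0.4]
    - [0,-1,0,0,0.4]
    - [0,-1,0,0,0.4]

```text
clock: 3.52
position: [0.4578, -0.2273, 0.2535]
ee_rot: [-0.016, 1.0, -0.001, 0.0]
ft_force: [-0.1, 0.3, -0.8]
grip_width: 0.7
grasp_force: 0.0
```

Emit:
carry_out:
  deltas:
    - [-0.02,-0.3,0.2,0,0.4]
    - [-0.03,-0.6,0.5,0,0.4]
    - [-0.03,-0.6,0.8,0,0.4]
    - [-0.03,-0.6,0.8,0,0.4]

```text
clock: 4.03
position: [0.4649, -0.3118, 0.1305]
ee_rot: [-0.019, 1.0, 0.001, -0.003]
ft_force: [0.0, -0.2, 1.1]
grip_width: 0.699
grasp_force: 0.0
```

Run:
```python
from h import *
st(); w=camera("wrist"); P=cloud(w); save("w1.png",w)
for b in boxes_of("crucible_mid",w): print(np.round(b["position"],4),b["conf"])
q=P[(np.hypot(P[...,0]-.467,P[...,1]+.317)<.035)&(P[...,2]>.025)&(P[...,2]<.05)]
print(len(q),q.min(0),q.max(0),cv2.minEnclosingCircle(q[:,:2].astype(np.float32)*1000))
```

```text
{'clock': 4.025, 'position': [0.4649, -0.3118, 0.1305], 'ee_rot': [-0.0187, 0.9998, 0.0013, -0.0029], 'ft_force': [0.0137, -0.2443, 1.0586], 'grip_width': 0.6986, 'grasp_force': 0.0}
[ 0.4705 -0.3158  0.0128] 0.83
[ 0.4109 -0.3687  0.0163] 0.81
[ 0.5516 -0.2904  0.0184] 0.6
471 [ 0.44644163 -0.33570342  0.0250307 ] [ 0.48205411 -0.30059592  0.03225253] ((464.301513671875, -318.0610046386719), 18.08055305480957)
```

View pics/w1.png

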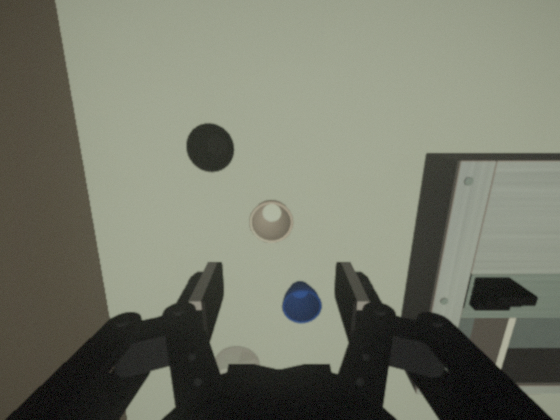

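The picture shows the white crucible upright at (271,220), with the black one at (210,148) and the blue one at (301,302) clear of the finger line. I descend part-way, settle, then go on.

Emit:
carry_out:
  deltas:
    - [0,0,0.25,0,0.4]
    - [0,0,0.4,0,0.4]
    - [0,0,0.4,0,0.4]

```text
clock: 4.5
position: [0.4673, -0.3126, 0.0742]
ee_rot: [-0.019, 1.0, 0.0, 0.0]
ft_force: [0.0, 0.3, 0.7]
grip_width: 0.696
grasp_force: 0.0
```

Emit:
carry_out:
  deltas:
    - [0.013,-0.033,0,0,0.4]
    - [0.013,-0.033,0.15,0,0.4]
    - [0.013,-0.033,0.33,0,0.4]
    - [0.013,-0.033,0.33,0,0.4]

```text
clock: 5.0
position: [0.4646, -0.3184, 0.024]
ee_rot: [-0.019, 1.0, 0.0, -0.0]
ft_force: [0.1, 0.1, 0.5]
grip_width: 0.703
grasp_force: 0.0
```

Emit:
carry_out:
  deltas:
    - [0,0,0,0,-0.1]
    - [0,0,0,0,-0.3]
    - [0,0,0,0,-0.5]
    - [0,0,0,0,-0.5]
    - [0,0,0,0,-0.5]
  force: 20

```text
clock: 5.62
position: [0.4659, -0.3191, 0.0255]
ee_rot: [-0.019, 1.0, -0.001, 0.001]
ft_force: [0.3, 1.0, 7.9]
grip_width: 0.39
grasp_force: 19.5
```

Emit:
carry_out:
  deltas:
    - [0,0,-0.1,0,-0.5]
    - [0,0,-0.4,0,-0.5]
    - [0,0,-0.75,0,-0.5]
    - [0,0,-0.75,0,-0.5]

```text
clock: 6.12
position: [0.4666, -0.32, 0.1412]
ee_rot: [-0.018, 1.0, -0.001, 0.004]
ft_force: [0.4, 0.2, -1.2]
grip_width: 0.396
grasp_force: 20.1
```

Emit:
carry_out:
  deltas:
    - [-0.2,0.25,0,0,-0.5]
    - [-0.4,0.5,0,0,-0.5]
    - [-0.6,0.8,0,0,-0.5]
    - [-0.79,1,0,0,-0.5]

```text
clock: 6.62
position: [0.5783, -0.1614, 0.1362]
ee_rot: [-0.02, 1.0, 0.001, -0.0]
ft_force: [0.9, -0.5, 0.4]
grip_width: 0.39
grasp_force: 20.1
```

Emit:
carry_out:
  deltas:
    - [0,0.3,0,0,-0.5]
    - [0,0.6,0,0,-0.5]
    - [0,0.878,0,0,-0.5]
    - [0,0.878,0,0,-0.5]
    - [0,0.878,0,0,-0.5]

```text
clock: 7.25
position: [0.5724, -0.0332, 0.1363]
ee_rot: [-0.019, 1.0, -0.0, -0.0]
ft_force: [-0.0, 0.5, -0.4]
grip_width: 0.394
grasp_force: 20.1
```

Run:
```python
from h import *
st(); w=camera("wrist"); t=camera("top"); s=camera("scene"); save("w2.png",w)
P=cloud(t)
# tray frame
O=np.array([.5158,-.0353]);a=np.radians(2.21);R=np.array([[np.cos(a),np.sin(a)],[-np.sin(a),np.cos(a)]])
for c in(w,s):
    P=cloud(c); Q=P.copy(); Q[...,:2]=(P[...,:2]-O)@R.T
    m=(abs(Q[...,2]-.0435)<.006)&(Q[...,0]>-.02)&(Q[...,0]<.06)
    for y in (-.11,-.08,-.05,.05,.08,.11):
        q=Q[m&(abs(Q[...,1]-y)<.01)]; print(y,len(q),q[:,0].max().round(4) if len(q) else None)
for b in boxes_of("crucible_mid",s): print(np.round(b["position"],4),b["conf"])
```

```text
{'clock': 7.25, 'position': [0.5724, -0.0332, 0.1363], 'ee_rot': [-0.0185, 0.9998, -0.0002, -0.0001], 'ft_force': [-0.0163, 0.5262, -0.3808], 'grip_width': 0.3945, 'grasp_force': 20.1431}
-0.11 490 0.0179
-0.08 1907 0.0599
-0.05 1569 0.021
0.05 1589 0.0213
0.08 2012 0.06
0.11 462 0.0174
-0.11 29 0.0207
-0.08 87 0.0586
-0.05 80 0.0207
0.05 68 0.0187
0.08 93 0.0598
0.11 14 0.0192
[ 0.4149 -0.3604  0.0205] 0.73
[ 0.5766 -0.0268  0.1294] 0.71
[ 0.5486 -0.2876  0.0228] 0.55
[0.5824 0.441  0.0328] 0.21
```

View pics/w2.png

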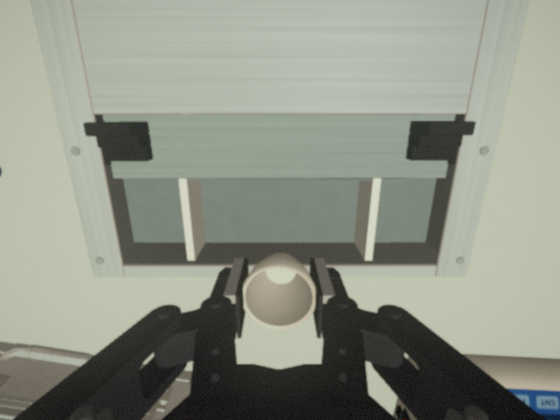

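The crucible is held upright at (280,290). The compartment, between its white walls at (190–370, 178–245), is open and square to the tool. I lower it in and release.

Emit:
carry_out:
  deltas:
    - [0,0,0.2,0,-0.5]
    - [0,0,0.4,0,-0.5]
    - [0,0,0.6,0,-0.5]
    - [0,0,0.67,0,-0.5]
    - [0,0,0.7,0,-0.5]
    - [0,0,0.7,0,-0.5]

```text
clock: 8.2
position: [0.5731, -0.0327, 0.032]
ee_rot: [-0.019, 1.0, 0.0, 0.0]
ft_force: [0.4, -0.4, -0.3]
grip_width: 0.39
grasp_force: 20.1
```

Emit:
carry_out:
  deltas:
    - [0,0,0.007,0,-0.5]
    - [0,0,0.013,0,-0.5]
    - [0,0,0.013,0,-0.5]

```text
clock: 8.57
position: [0.5729, -0.0324, 0.0297]
ee_rot: [-0.019, 1.0, 0.0, 0.0]
ft_force: [-0.2, 0.2, 0.9]
grip_width: 0.391
grasp_force: 20.2
```

Emit:
carry_out:
  deltas:
    - [0,0,0,0,-0.15]
    - [0,0,0,0,0.0]
    - [0,0,0,0,0.3]
    - [0,0,0,0,0.3]
    - [0,0,-0.2,0,0.3]
    - [0,0,-0.6,0,0.3]
    - [0,0,-0.8,0,0.3]
    - [0,0,-0.8,0,0]

```text
clock: 9.57
position: [0.574, -0.0326, 0.1518]
ee_rot: [-0.019, 1.0, 0.0, 0.002]
ft_force: [1.0, 0.8, -0.0]
grip_width: 0.504
grasp_force: 0.0
```

```bash
cat >> h.py <<'E'
O=np.array([.5158,-.0353]);a=np.radians(2.21);RT=np.array([[np.cos(a),np.sin(a)],[-np.sin(a),np.cos(a)]])
def tr(P):
    Q=np.array(P,float).copy(); Q[...,:2]=(Q[...,:2]-O)@RT.T; return Q
def catches(c):
    Q=tr(cloud(c))
    for s in(1,-1):
        q=Q[(Q[...,2]>.058)&(Q[...,2]<.082)&(abs(Q[...,1]*s-.104)<.03)&(abs(Q[...,0]-.03)<.07)]
        h=q[q[:,2]>.0705]
        print("catch",s,len(q),"x",np.percentile(q[:,0],[2,98]).round(4),"y",np.percentile(q[:,1],[2,98]).round(4),"top n",len(h),np.percentile(h[:,0],[5,95]).round(4) if len(h) else "")
E
python3 - <<'E'
from h import *
st(); w=camera("wrist"); t=camera("top"); s=camera("scene"); save("w3.png",w)
for b in boxes_of("crucible_mid",w)[:2]: print(np.round(tr(b["position"]),4),b["conf"])
for c in (w,t,s): catches(c)
Q=tr(cloud(t)); q=Q[(abs(Q[...,0]-.057)<.03)&(abs(Q[...,1])<.04)&(Q[...,2]>.022)&(Q[...,2]<.04)]
print("cruc",len(q),q.min(0) if len(q) else 0,q.max(0) if len(q) else 0)
E
```

```text
{'clock': 9.575, 'position': [0.574, -0.0326, 0.1518], 'ee_rot': [-0.0187, 0.9998, 0.0004, 0.0022], 'ft_force': [1.0422, 0.7534, -0.0496], 'grip_width': 0.5042, 'grasp_force': 0.0}
[ 0.0225 -0.2419  0.0127] 0.74
[-0.007  -0.0029  0.0467] 0.6
catch 1 1159 x [-0.0219 -0.0066] y [0.0897 0.1168] top n 583 [-0.0219 -0.0144]
catch -1 1180 x [-0.0217 -0.0063] y [-0.1169 -0.0897] top n 576 [-0.0216 -0.0142]
catch 1 76 x [-0.0203  0.003 ] y [0.09   0.1174] top n 30 [-0.0189 -0.0125]
catch -1 68 x [-0.0197  0.0037] y [-0.118  -0.0901] top n 30 [-0.0187 -0.0124]
catch 1 80 x [-0.0223 -0.0034] y [0.0887 0.1174] top n 36 [-0.0216 -0.0132]
catch -1 90 x [-0.0234  0.0011] y [-0.118  -0.0912] top n 39 [-0.0232 -0.0132]
cruc 0 0 0
```

View pics/w3.png

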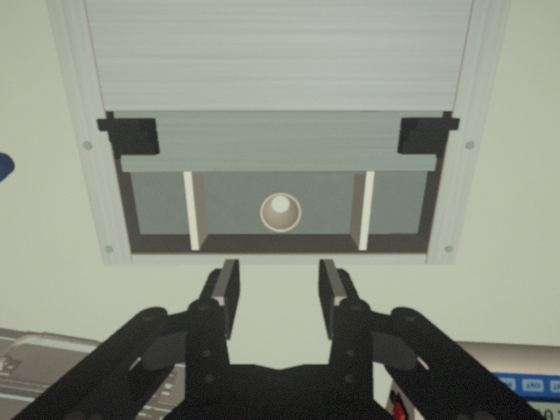

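The crucible stands upright at (280,212) in the compartment. The shutter is square, with the catches at (130,135) and (428,135) and their near faces at tray x ≈ -0.020. I close the fingers and go behind the left catch.

Emit:
carry_out:
  deltas:
    - [0.3,0.3,0,0,-1]
    - [0.6,0.6,0,0,-1]
    - [0.71,0.693,0,0,-1]
    - [0.71,0.693,0.2,0,-1]
    - [0.71,0.693,0.45,0,-1]
    - [0.71,0.693,0.45,0,-1]

```text
clock: 10.52
position: [0.46, 0.0666, 0.0794]
ee_rot: [-0.019, 1.0, -0.001, -0.003]
ft_force: [0.0, -0.7, 1.0]
grip_width: 0.002
grasp_force: 0.0
```

Run:
```python
from h import *
st(); print(tr(manip.get_obs()["position"])); w=camera("wrist"); s=camera("scene");Q=tr(cloud(w));save("w4.png",w)
# fingertip geometry in tray frame near tcp
p=tr(manip.get_obs()["position"])
for c in(w,s):
    Q=tr(cloud(c)); q=Q[(abs(Q[...,0]-p[0])<.025)&(abs(Q[...,1]-p[1])<.03)&(Q[...,2]>.056)&(Q[...,2]<.1)]-p
    print(len(q),np.percentile(q,[1,99],axis=0).round(4) if len(q) else "")
```

```text
{'clock': 10.525, 'position': [0.46, 0.0666, 0.0794], 'ee_rot': [-0.0186, 0.9998, -0.0014, -0.0028], 'ft_force': [0.0441, -0.6688, 1.008], 'grip_width': 0.0015, 'grasp_force': 0.0}
[-0.05178687  0.10394592  0.07936859]
2343 [[-0.0148 -0.0138 -0.0187]
 [ 0.0065  0.013   0.0174]]
101 [[-0.0124 -0.0146 -0.0225]
 [ 0.0084  0.0141  0.0173]]
```

View pics/w4.png

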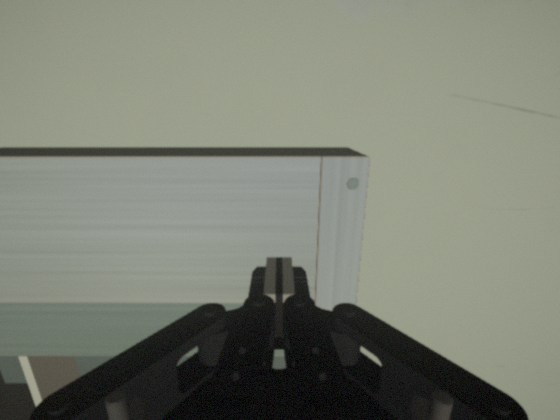

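The fingertips are shut and hang over the cover at (280,262), with tips at about 57 mm, clear of it. I push the left catch a first few mm.

Emit:
carry_out:
  deltas:
    - [-0.08,0,-0.01,0,-1]
    - [-0.13,0,-0.01,0,-1]
    - [-0.15,0,-0.01,0,-1]
    - [-0.165,0,-0.01,0,-1]
    - [-0.175,0,-0.01,0,-1]

```text
clock: 11.25
position: [0.4883, 0.0683, 0.0833]
ee_rot: [-0.019, 1.0, 0.0, -0.0]
ft_force: [-3.9, -1.0, 2.7]
grip_width: -0.004
grasp_force: 1.6
```

Run:
```python
from h import *
st(); print(tr(manip.get_obs()["position"])); t=camera("top"); s=camera("scene");catches(t);catches(s)
```

```text
{'clock': 11.25, 'position': [0.4883, 0.0683, 0.0833], 'ee_rot': [-0.0187, 0.9998, 0.0, -0.0004], 'ft_force': [-3.9468, -0.9816, 2.7475], 'grip_width': -0.0035, 'grasp_force': 1.6358}
[-0.02349385  0.10457353  0.08327315]Traceback (most recent call last):
  File "<stdin>", line 2, in <module>
  File "h.py", line 21, in catches
    print("catch",s,len(q),"x",np.percentile(q[:,0],[2,98]).round(4),"y",np.percentile(q[:,1],[2,98]).round(4),"top n",len(h),np.percentile(h[:,0],[5,95]).round(4) if len(h) else "")
                               ~~~~~~~~~~~~~^^^^^^^^^^^^^^^
    return _quantile_unchecked(
        a, q, axis, out, overwrite_input, method, keepdims, weights)
    return _ureduce(a,
                    func=_quantile_ureduce_func,
    ...<5 lines>...
                    overwrite_input=overwrite_input,
                    method=method)
    r = func(a, **kwargs)
    result = _quantile(arr,
                       quantiles=q,
    ...<2 lines>...
                       out=out,
                       weights=wgt)
    slices_having_nans = np.isnan(arr[-1, ...])
                                  ~~~^^^^^^^^^
IndexError: index -1 is out of bounds for axis 0 with size 0
```

Emit:
carry_out:
  deltas:
    - [-0.01,0,0,0,-1]
    - [-0.02,0,0,0,-1]
    - [-0.02,0,0,0,-1]

```text
clock: 11.72
position: [0.4903, 0.0683, 0.083]
ee_rot: [-0.019, 1.0, -0.0, -0.002]
ft_force: [-8.5, -0.9, 7.1]
grip_width: 0.005
grasp_force: 4.2
```

Jam starting at the left (8.5 N), so I ease off and go to the right catch.

Emit:
carry_out:
  deltas:
    - [0.1,0,0,0,-1]
    - [0.17,-0.2,0,0,-1]
    - [0.17,-0.6,0,0,-1]
    - [0.17,-1,0,0,-1]

```text
clock: 12.22
position: [0.4714, -0.0834, 0.0837]
ee_rot: [-0.02, 1.0, 0.0, 0.001]
ft_force: [0.4, 0.5, -0.4]
grip_width: -0.002
grasp_force: 0.0
```

Emit:
carry_out:
  deltas:
    - [0,-0.387,0,0,-1]
    - [0,-0.387,0,0,-1]
    - [-0.08,-0.387,0,0,-1]
    - [-0.12,-0.387,0,0,-1]
    - [-0.15,-0.387,0,0,-1]

```text
clock: 12.85
position: [0.497, -0.1382, 0.0832]
ee_rot: [-0.02, 1.0, 0.0, -0.0]
ft_force: [-0.8, -0.0, 0.9]
grip_width: -0.002
grasp_force: 0.3
```

Run:
```python
from h import *
st(); print(tr(manip.get_obs()["position"]))
```

```text
{'clock': 12.85, 'position': [0.497, -0.1382, 0.0832], 'ee_rot': [-0.0198, 0.9998, 0.0001, -0.0001], 'ft_force': [-0.8345, -0.044, 0.9415], 'grip_width': -0.0022, 'grasp_force': 0.2634}
[-0.02273356 -0.10212098  0.08319127]
```

Emit:
carry_out:
  deltas:
    - [-0.02,0,0,0,-1]
    - [-0.035,0,0,0,-1]
    - [-0.05,0,0,0,-1]

```text
clock: 13.22
position: [0.5035, -0.139, 0.0831]
ee_rot: [-0.019, 1.0, 0.0, -0.0]
ft_force: [-2.4, 1.4, -0.3]
grip_width: 0.003
grasp_force: 1.1
```

Emit:
carry_out:
  deltas:
    - [-0.01,0,0,0,-1]
    - [-0.02,0,0,0,-1]

```text
clock: 13.48
position: [0.5068, -0.1392, 0.0832]
ee_rot: [-0.019, 1.0, 0.0, -0.0]
ft_force: [-0.1, 0.7, -1.0]
grip_width: 0.0
grasp_force: 0.7
```

Emit:
carry_out:
  deltas:
    - [-0.01,0,0,0,-1]
    - [-0.02,0,0,0,-1]
    - [-0.02,0,0,0,-1]

```text
clock: 13.85
position: [0.5102, -0.1391, 0.0834]
ee_rot: [-0.019, 1.0, -0.0, 0.0]
ft_force: [-0.5, 0.5, -0.4]
grip_width: 0.002
grasp_force: 0.2
```

Emit:
carry_out:
  deltas:
    - [-0.01,0,0,0,-1]
    - [-0.02,0,0,0,-1]
    - [-0.02,0,0,0,-1]

```text
clock: 14.22
position: [0.5131, -0.1389, 0.0834]
ee_rot: [-0.019, 1.0, -0.0, 0.0]
ft_force: [-0.9, 0.2, -0.0]
grip_width: 0.001
grasp_force: 0.3
```

Run:
```python
from h import *
t=camera("top"); s=camera("scene")
im=cv2.resize(t["img"][170:270,230:370],None,fx=5.5,fy=5.5,interpolation=cv2.INTER_CUBIC)
cv2.imwrite("pics/t5.png",im[:,:,::-1])
for c in(t,s):
    Q=tr(cloud(c))
    for y in (-.075,-.05,.05,.075):
        m=(abs(Q[...,1]-y)<.02)&(Q[...,0]>-.02)&(Q[...,0]<.085)&(abs(Q[...,2]-.046)<.004)
        print(y,m.sum(),np.percentile(Q[m][:,0],[90,97]).round(4) if m.any() else "")
```

```text
-0.075 53 [0.0671 0.08  ]
-0.05 185 [0.0404 0.0434]
0.05 282 [0.0348 0.0404]
0.075 277 [0.0381 0.0562]
-0.075 159 [0.0211 0.0285]
-0.05 230 [0.0302 0.0365]
0.05 233 [0.0366 0.0407]
0.075 237 [0.0393 0.064 ]
```

View pics/t5.png

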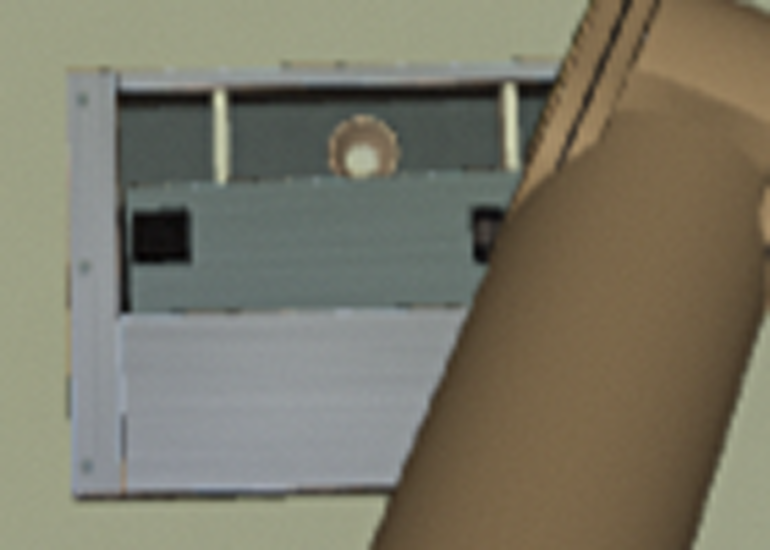

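The shutter's front edge ((130,186) to (510,172)) is nearly parallel to the far wall, at tray x ≈ 40 mm. The crucible is upright at (362,148). I keep pushing on the right.

Emit:
carry_out:
  deltas:
    - [-0.01,0,0,0,-1]
    - [-0.02,0,0,0,-1]
    - [-0.03,0,0,0,-1]
    - [-0.03,0,0,0,-1]

```text
clock: 14.82
position: [0.5175, -0.1388, 0.0833]
ee_rot: [-0.019, 1.0, -0.0, 0.0]
ft_force: [-0.9, 1.0, 0.1]
grip_width: 0.001
grasp_force: 0.4
```

Emit:
carry_out:
  deltas:
    - [-0.01,0,0,0,-1]
    - [-0.02,0,0,0,-1]
    - [-0.02,0,0,0,-1]

```text
clock: 15.2
position: [0.52, -0.1386, 0.0832]
ee_rot: [-0.019, 1.0, 0.0, -0.0]
ft_force: [-3.7, 1.9, 1.5]
grip_width: -0.002
grasp_force: 2.1
```

Emit:
carry_out:
  deltas:
    - [0.12,0,0,0,-1]
    - [0.23,0.2,0,0,-1]
    - [0.23,0.6,0,0,-1]
    - [0.23,1,0,0,-1]

```text
clock: 15.7
position: [0.4808, 0.0113, 0.0839]
ee_rot: [-0.018, 1.0, 0.0, 0.001]
ft_force: [1.5, 0.0, 0.4]
grip_width: 0.001
grasp_force: 0.0
```

Emit:
carry_out:
  deltas:
    - [0,0.38,0,0,-1]
    - [0,0.38,0,0,-1]
    - [-0.08,0.38,0,0,-1]
    - [-0.12,0.38,0,0,-1]
    - [-0.15,0.38,0,0,-1]

```text
clock: 16.32
position: [0.5014, 0.0665, 0.0833]
ee_rot: [-0.018, 1.0, -0.0, 0.0]
ft_force: [-0.2, 0.1, -0.8]
grip_width: -0.001
grasp_force: 0.0
```

Emit:
carry_out:
  deltas:
    - [-0.02,0,0,0,-1]
    - [-0.04,0,0,0,-1]
    - [-0.06,0,0,0,-1]
    - [-0.06,0,0,0,-1]

```text
clock: 16.82
position: [0.5099, 0.0682, 0.0834]
ee_rot: [-0.019, 1.0, 0.0, 0.0]
ft_force: [-0.1, 0.2, -0.0]
grip_width: 0.001
grasp_force: 0.0
```

Emit:
carry_out:
  deltas:
    - [-0.015,0,0,0,-1]
    - [-0.03,0,0,0,-1]
    - [-0.03,0,0,0,-1]

```text
clock: 17.2
position: [0.5143, 0.0683, 0.0834]
ee_rot: [-0.019, 1.0, 0.0, 0.0]
ft_force: [0.2, -0.0, 0.2]
grip_width: -0.001
grasp_force: 0.0
```

Run:
```python
from h import *
t=camera("top"); s=camera("scene")
A=cv2.resize(t["img"][170:270,230:370],None,fx=5,fy=5,interpolation=cv2.INTER_CUBIC)
B=cv2.resize(s["img"][180:300,200:360],None,fx=2,fy=2,interpolation=cv2.INTER_CUBIC)
B=cv2.copyMakeBorder(B[:, :],0,0,0,700-B.shape[1],cv2.BORDER_CONSTANT)
im=np.vstack([A,B])[:,:,::-1]; im=cv2.resize(im,None,fx=.8,fy=.8); cv2.imwrite("pics/t6.png",im); print(im.shape)
```

```text
(592, 560, 3)
```

View pics/t6.png

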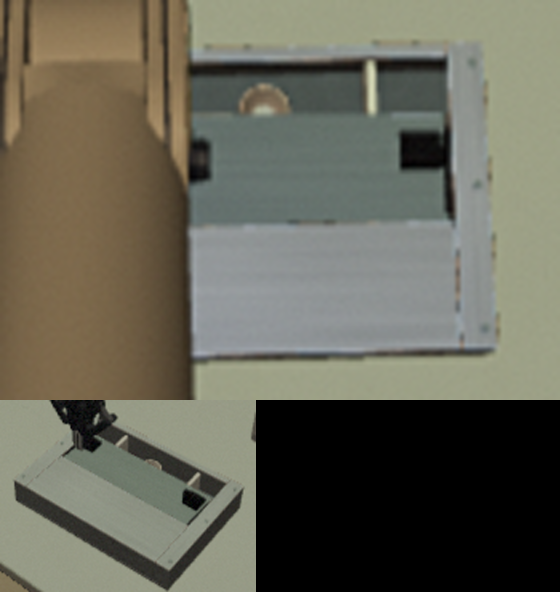

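The front edge is turned slightly, left end ahead by about 0.02 rad, with the crucible still upright at (265,100). So the left catch did move. I continue on the left.

Emit:
carry_out:
  deltas:
    - [-0.015,0,0,0,-1]
    - [-0.03,0,0,0,-1]
    - [-0.03,0,0,0,-1]

```text
clock: 17.68
position: [0.5187, 0.0683, 0.0833]
ee_rot: [-0.019, 1.0, -0.0, 0.0]
ft_force: [-1.6, -0.5, -0.3]
grip_width: -0.001
grasp_force: 0.3
```

Emit:
carry_out:
  deltas:
    - [-0.01,0,0,0,-1]
    - [-0.02,0,0,0,-1]
    - [-0.02,0,0,0,-1]

```text
clock: 18.05
position: [0.5217, 0.0685, 0.0833]
ee_rot: [-0.019, 1.0, 0.0, 0.0]
ft_force: [-1.2, -1.6, 0.8]
grip_width: -0.001
grasp_force: 0.6
```

Emit:
carry_out:
  deltas:
    - [-0.01,0,0,0,-1]
    - [-0.02,0,0,0,-1]
    - [-0.02,0,0,0,-1]

```text
clock: 18.42
position: [0.5244, 0.0686, 0.0832]
ee_rot: [-0.019, 1.0, -0.0, -0.0]
ft_force: [-3.4, -1.6, 1.3]
grip_width: -0.003
grasp_force: 1.8
```

Emit:
carry_out:
  deltas:
    - [0.1,0,0,0,-1]
    - [0.17,-0.2,0,0,-1]
    - [0.17,-0.6,0,0,-1]
    - [0.17,-1,0,0,-1]

```text
clock: 18.92
position: [0.5057, -0.0831, 0.0839]
ee_rot: [-0.02, 1.0, 0.0, 0.001]
ft_force: [0.9, 0.7, -0.0]
grip_width: -0.001
grasp_force: 0.0
```

Emit:
carry_out:
  deltas:
    - [0,-0.387,0,0,-1]
    - [0,-0.387,0,0,-1]
    - [-0.06,-0.387,0,0,-1]
    - [-0.1,-0.387,0,0,-1]
    - [-0.12,-0.387,0,0,-1]
    - [-0.14,-0.387,0,0,-1]

```text
clock: 19.68
position: [0.5281, -0.1386, 0.0832]
ee_rot: [-0.019, 1.0, 0.0, -0.0]
ft_force: [-1.0, 0.3, -0.5]
grip_width: 0.002
grasp_force: 0.3
```

Emit:
carry_out:
  deltas:
    - [-0.015,0,0,0,-1]
    - [-0.03,0,0,0,-1]
    - [-0.045,0,0,0,-1]
    - [-0.045,0,0,0,-1]

```text
clock: 20.18
position: [0.5347, -0.1391, 0.0833]
ee_rot: [-0.019, 1.0, 0.0, 0.0]
ft_force: [-0.4, 1.2, 0.4]
grip_width: 0.002
grasp_force: 0.3
```

Emit:
carry_out:
  deltas:
    - [-0.015,0,0,0,-1]
    - [-0.03,0,0,0,-1]
    - [-0.03,0,0,0,-1]

```text
clock: 20.55
position: [0.5394, -0.1391, 0.0834]
ee_rot: [-0.019, 1.0, -0.0, 0.0]
ft_force: [-0.5, 0.6, -0.4]
grip_width: 0.001
grasp_force: 0.2
```

Emit:
carry_out:
  deltas:
    - [-0.01,0,0,0,-1]
    - [-0.02,0,0,0,-1]
    - [-0.02,0,0,0,-1]

```text
clock: 20.92
position: [0.5423, -0.1389, 0.0834]
ee_rot: [-0.019, 1.0, -0.0, 0.0]
ft_force: [-0.7, 0.6, 0.2]
grip_width: 0.001
grasp_force: 0.4
```

Right at +22.6 mm and still free.

Emit:
carry_out:
  deltas:
    - [-0.01,0,0,0,-1]
    - [-0.02,0,0,0,-1]
    - [-0.02,0,0,0,-1]

```text
clock: 21.3
position: [0.5453, -0.1388, 0.0833]
ee_rot: [-0.019, 1.0, -0.0, 0.0]
ft_force: [-1.3, 1.0, -0.9]
grip_width: 0.001
grasp_force: 0.4
```

Emit:
carry_out:
  deltas:
    - [-0.01,0,0,0,-1]
    - [-0.02,0,0,0,-1]
    - [-0.02,0,0,0,-1]

```text
clock: 21.68
position: [0.5483, -0.1387, 0.0833]
ee_rot: [-0.019, 1.0, -0.0, 0.0]
ft_force: [-0.9, 0.4, 0.1]
grip_width: -0.003
grasp_force: 0.4
```

Emit:
carry_out:
  deltas:
    - [-0.01,0,0,0,-1]
    - [-0.02,0,0,0,-1]
    - [-0.02,0,0,0,-1]

```text
clock: 22.05
position: [0.5509, -0.1385, 0.0833]
ee_rot: [-0.019, 1.0, 0.0, -0.0]
ft_force: [-4.6, 0.3, 2.3]
grip_width: -0.004
grasp_force: 2.0
```

Run:
```python
from h import *
t=camera("top"); s=camera("scene"); print(tr(manip.get_obs()["position"]))
for c in(t,s):
    Q=tr(cloud(c))
    q=Q[(Q[...,2]>.06)&(Q[...,2]<.08)&(abs(Q[...,1]-.104)<.03)&(abs(Q[...,0]-.03)<.07)]
    if len(q): print(len(q),np.percentile(q[:,0],[3,97]))
```

```text
[ 0.03110287 -0.10447202  0.08326605]
61 [0.03456866 0.05206617]
64 [0.03108531 0.04751024]
```

Emit:
carry_out:
  deltas:
    - [0.1,0,0,0,-1]
    - [0.15,0.2,0,0,-1]
    - [0.15,0.6,0,0,-1]
    - [0.15,1,0,0,-1]

```text
clock: 22.65
position: [0.5238, 0.0118, 0.0839]
ee_rot: [-0.018, 1.0, 0.0, 0.001]
ft_force: [0.6, 0.5, 0.1]
grip_width: -0.002
grasp_force: 0.0
```

Emit:
carry_out:
  deltas:
    - [0,0.387,0,0,-1]
    - [0,0.387,0,0,-1]
    - [-0.06,0.387,0,0,-1]
    - [-0.1,0.387,0,0,-1]
    - [-0.12,0.387,0,0,-1]
    - [-0.135,0.387,0,0,-1]

```text
clock: 23.4
position: [0.5414, 0.0684, 0.0832]
ee_rot: [-0.018, 1.0, -0.0, -0.0]
ft_force: [-0.4, 0.5, 1.3]
grip_width: -0.002
grasp_force: 0.2
```

Emit:
carry_out:
  deltas:
    - [-0.015,0,0,0,-1]
    - [-0.025,0,0,0,-1]
    - [-0.025,0,0,0,-1]

```text
clock: 23.78
position: [0.5448, 0.0694, 0.0833]
ee_rot: [-0.019, 1.0, 0.0, 0.0]
ft_force: [-0.5, 0.1, 0.1]
grip_width: -0.0
grasp_force: 0.1
```

Left at +33 mm. Home should be near +41.

Emit:
carry_out:
  deltas:
    - [-0.01,0,0,0,-1]
    - [-0.02,0,0,0,-1]
    - [-0.02,0,0,0,-1]

```text
clock: 24.15
position: [0.5479, 0.0694, 0.0833]
ee_rot: [-0.019, 1.0, -0.0, 0.0]
ft_force: [-0.8, -2.1, -0.1]
grip_width: -0.004
grasp_force: 0.6
```

Emit:
carry_out:
  deltas:
    - [-0.007,0,0,0,-1]
    - [-0.013,0,0,0,-1]
    - [-0.013,0,0,0,-1]

```text
clock: 24.52
position: [0.5487, 0.0694, 0.0832]
ee_rot: [-0.019, 1.0, 0.0, -0.001]
ft_force: [-8.5, -1.4, 6.1]
grip_width: -0.002
grasp_force: 4.1
```

Emit:
carry_out:
  deltas:
    - [0.1,0,0,0,-1]
    - [0.15,-0.2,0,0,-1]
    - [0.15,-0.6,0,0,-1]
    - [0.15,-1,0,0,-1]

```text
clock: 25.02
position: [0.5336, -0.082, 0.0838]
ee_rot: [-0.02, 1.0, 0.0, 0.001]
ft_force: [0.6, -0.9, -0.0]
grip_width: -0.003
grasp_force: 0.0
```

Emit:
carry_out:
  deltas:
    - [0,-0.39,0,0,-1]
    - [0,-0.39,0,0,-1]
    - [-0.06,-0.39,0,0,-1]
    - [-0.09,-0.39,0,0,-1]
    - [-0.1,-0.39,0,0,-1]

```text
clock: 25.65
position: [0.5508, -0.1377, 0.0832]
ee_rot: [-0.02, 1.0, 0.0, 0.0]
ft_force: [-0.6, -0.0, -0.3]
grip_width: 0.001
grasp_force: 0.0
```

Emit:
carry_out:
  deltas:
    - [-0.015,0,0,0,-1]
    - [-0.03,0,0,0,-1]
    - [-0.03,0,0,0,-1]

```text
clock: 26.02
position: [0.5547, -0.1388, 0.0833]
ee_rot: [-0.019, 1.0, -0.0, 0.0]
ft_force: [-0.5, 0.1, 0.1]
grip_width: -0.004
grasp_force: 0.0
```

Emit:
carry_out:
  deltas:
    - [-0.01,0,0,0,-1]
    - [-0.015,0,0,0,-1]
    - [-0.015,0,0,0,-1]

```text
clock: 26.4
position: [0.5566, -0.1388, 0.0833]
ee_rot: [-0.019, 1.0, 0.0, -0.0]
ft_force: [-2.1, 0.2, 0.1]
grip_width: 0.002
grasp_force: 0.8
```

Emit:
carry_out:
  deltas:
    - [-0.007,0,0,0,-1]
    - [-0.01,0,0,0,-1]
    - [-0.01,0,0,0,-1]

```text
clock: 26.78
position: [0.5568, -0.1389, 0.0831]
ee_rot: [-0.018, 1.0, 0.0, -0.002]
ft_force: [-9.9, 1.9, 7.0]
grip_width: -0.001
grasp_force: 4.5
```

Run:
```python
from h import *
t=camera("top"); s=camera("scene"); print(tr(manip.get_obs()["position"]))
for c in(t,s):
    Q=tr(cloud(c))
    q=Q[(Q[...,2]>.06)&(Q[...,2]<.08)&(abs(Q[...,1]-.104)<.03)&(abs(Q[...,0]-.03)<.07)]
    if len(q): print(len(q),np.percentile(q[:,0],[3,97]))
A=cv2.resize(t["img"][170:240,230:370],None,fx=5.5,fy=5.5,interpolation=cv2.INTER_CUBIC)
cv2.imwrite("pics/t7.png",A[:,:,::-1])
```

```text
[ 0.03700819 -0.10506079  0.0831452 ]
60 [0.04791468 0.06355128]
70 [0.0445836 0.0621532]
```

View pics/t7.png

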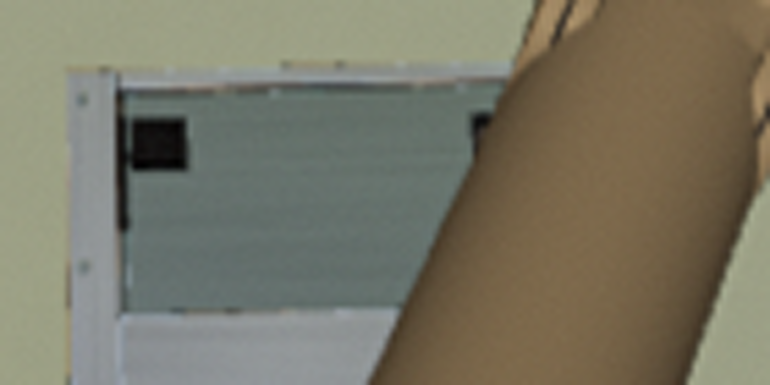

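The shutter front meets the far wall along (120,92)–(505,80). Both ends stopped at the same TCP x of 37 mm, so I go back to the left to check and seat it.

Emit:
carry_out:
  deltas:
    - [0.06,0,0,0,-1]
    - [0.1,0.2,0,0,-1]
    - [0.1,0.6,0,0,-1]
    - [0.1,1,0,0,-1]

```text
clock: 27.38
position: [0.5376, 0.0119, 0.0836]
ee_rot: [-0.018, 1.0, 0.0, 0.001]
ft_force: [0.6, 0.3, -0.6]
grip_width: 0.002
grasp_force: 0.0
```

Emit:
carry_out:
  deltas:
    - [0,0.39,0,0,-1]
    - [0,0.39,0,0,-1]
    - [-0.05,0.39,0,0,-1]
    - [-0.07,0.39,0,0,-1]
    - [-0.08,0.39,0,0,-1]
    - [-0.08,0.39,0,0,-1]

```text
clock: 28.12
position: [0.5477, 0.0687, 0.0833]
ee_rot: [-0.018, 1.0, -0.0, -0.0]
ft_force: [0.1, -0.1, 0.6]
grip_width: 0.0
grasp_force: 0.0
```

Emit:
carry_out:
  deltas:
    - [-0.007,0,0,0,-1]
    - [-0.013,0,0,0,-1]
    - [-0.013,0,0,0,-1]

```text
clock: 28.5
position: [0.5489, 0.0694, 0.0832]
ee_rot: [-0.019, 1.0, -0.0, -0.001]
ft_force: [-5.3, -1.3, 3.1]
grip_width: 0.001
grasp_force: 2.6
```

Emit:
carry_out:
  deltas:
    - [0.05,0,0,0,-1]
    - [0.09,-0.2,0,0,-1]
    - [0.09,-0.6,0,0,-1]
    - [0.09,-1,0,0,-1]

```text
clock: 29.0
position: [0.5418, -0.0817, 0.0837]
ee_rot: [-0.02, 1.0, 0.0, 0.001]
ft_force: [1.2, -0.4, 0.2]
grip_width: -0.001
grasp_force: 0.0
```

Emit:
carry_out:
  deltas:
    - [0,-0.39,0,0,-1]
    - [0,-0.39,0,0,-1]
    - [-0.05,-0.39,0,0,-1]
    - [-0.075,-0.39,0,0,-1]
    - [-0.085,-0.39,0,0,-1]
    - [-0.09,-0.39,0,0,-1]

```text
clock: 29.75
position: [0.5567, -0.1377, 0.083]
ee_rot: [-0.019, 1.0, 0.001, -0.001]
ft_force: [-5.3, 1.8, 3.2]
grip_width: 0.001
grasp_force: 2.6
```

Both ends are seated at the same x. I back off, rise and check.

Emit:
carry_out:
  deltas:
    - [0.1,0,0,0,-1]
    - [0.2,0,-0.1,0,-1]
    - [0.2,0.4,-0.5,0,-1]
    - [0.2,0.7,-0.9,0,-1]
    - [0.2,0.7,-0.9,0,-1]

```text
clock: 30.38
position: [0.5242, -0.0327, 0.2209]
ee_rot: [-0.02, 1.0, 0.001, 0.002]
ft_force: [0.4, 0.5, -0.5]
grip_width: 0.003
grasp_force: 0.0
```

Run:
```python
from h import *
st(); w=camera("wrist"); t=camera("top"); save("w8.png",w)
for c in (w,t):
  Q=tr(cloud(c))
  for s in(1,-1):
    q=Q[(Q[...,2]>.06)&(Q[...,2]<.082)&(abs(Q[...,1]*s-.104)<.03)&(abs(Q[...,0]-.05)<.04)]
    if len(q): print(s,len(q),np.percentile(q,[3,97],axis=0).round(4).tolist())
for n in("tin","mortar","beaker"): print(n,[np.round(b["position"],3) for b in boxes_of(n,t)[:1]])
```

```text
{'clock': 30.375, 'position': [0.5242, -0.0327, 0.2209], 'ee_rot': [-0.0198, 0.9998, 0.0006, 0.0018], 'ft_force': [0.4456, 0.5046, -0.4574], 'grip_width': 0.003, 'grasp_force': 0.0}
1 464 [[0.0469, 0.0902, 0.0611], [0.0627, 0.1167, 0.0756]]
-1 471 [[0.047, -0.1163, 0.0607], [0.0626, -0.0898, 0.0756]]
1 65 [[0.0492, 0.0913, 0.0609], [0.0668, 0.1157, 0.077]]
-1 30 [[0.0496, -0.1166, 0.0609], [0.0631, -0.1031, 0.0773]]
tin [array([0.436, 0.331, 0.034])]
mortar [array([0.585, 0.438, 0.025])]
beaker [array([ 0.641, -0.352,  0.034])]
```

View pics/w8.png

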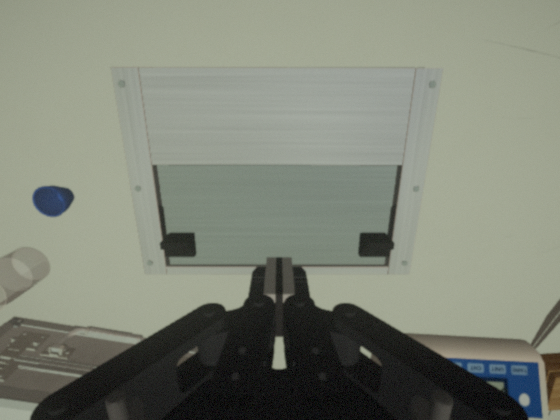

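The wrist view shows the shutter closed, its front edge along (165–390, 265) at the far wall. Both catches, at (178,244) and (376,244), are level to 0.1 mm in tray x. The tin, mortar and beaker have not moved, so I hand in.

```bash
python3 -c "
from workcell import ticket
print(ticket.hand_in())"
```

```text
the job is handed in; nothing more can be done
None
```

The crucible was upright in the compartment when last seen, before the shutter covered it; the shutter is closed square against the far wall, the highest push force I read was about 10 N, the tin, mortar and beaker are unmoved, and the job was handed in at about 31 s.

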